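# Clamp a freshly painted vase with the star wheel and lock it

### The arm

A 6-joint arm with a two-finger parallel gripper is mounted at the origin on the work surface. World frame = base frame: x ahead of the robot, y to its left, z up, the work surface at z = 0. Lengths are in m, angles in degrees, forces in N, time in s.
With the tool pointing down it reaches from about 0.25 to 0.725 m from the base axis. Payload 9.7 kg.
Tool frame: the origin (TCP) lies at the very end of the fingers, on their centre line; the grasp point (between the pads) lies 19 mm behind it; z points along the fingers, y is the line along which they close (so a half turn about z gives the same grasp; the last joint's range is limited). The gripper opens to 85 mm and grips with 20 to 120 N. Pads are 22 mm wide; open, the fingers measure 114 mm over their backs; the gripper's body (76 mm by 85 mm) begins 54 mm behind the grasp point. The pads swing forward as they close: fully open they stand 13 mm farther back than shut.
Start: joints at [-75.974, 4.979, 10.078, 95.1, 0, 90], TCP at [0.133, -0.534, 0.231] pointing down, gripper open.
Joint ranges: [-179.16, 179.16], [-48.56, 103.87], [-65.8, 70.77], [-126.05, 130.52], [-82.76, 87.17], [-180, 180]. Speed limits (degrees/s): [127.2, 127.2, 147.25, 180, 180, 180].

### API

Orientations are given as [roll, pitch, yaw] about the fixed x, y, z axes, in that order (R = Rz(yaw) Ry(pitch) Rx(roll)).
In Python, from workcell import bot gives the robot as it stands.
- The arm moves only by the tool arm_command, never from a script. Its argument "series" is a list of rows, each a list of 4 numbers: the shift along the tool's x, y, z in m, then the turn about the tool's z in rad. A call has exactly 5 rows; each row is the pose to reach, as a shift and turn from the pose commanded when the call began, along the tool's axes at that moment; what a row does not reach only later rows make up. A row lasts 1/10 s, in which the tool goes at most 50 mm and 8.59 degrees, less where a joint would pass 70% of its speed; a pose out of reach is approached as far as the arm can. A call with a gripper value outside its range is refused whole. "hand" is the finger opening in m, from 0 to 0.0854, set as the call begins (left out, the last holds). The fingers move at their own pace and stop on an object; "grip_force" is the grip in N (left out, the last holds). Time passes only in rows, so rows that repeat a pose let the fingers close, or fill a call up. It gives the time, the measured TCP pose, the force, the opening and the grip force at its end, in the units of the state.
- bot.get_obs(): the state, without advancing time (a new reading comes with each control period).
- bot.camera(name): name is "scene" or "top"; returns a dict with "color" (400x640x3 uint8, blue, green, red), "camera_matrix" (3x3 intrinsics, pixels), "xyz" and "orientation" of the camera in the world. Camera axes: x right, y up, looking along -z (the intrinsics and any distortion apply to the point x, -y, -z); pixel columns grow to the right and rows downward; lengths in m; the calibration is good to about 2 mm. A picture is of the moment at which its call begins. There is no depth.
- bot.job_done(): hands the job in; it is judged then, once.
Trained networks look in the newest picture that a camera, given by its name, has taken for a name from the list of things; names that differ only in an ending like _2 or _b are one class to them, and where a whole thing is asked for, a point or a joint stands for the part that bears it (a point fixed in the world has none). Each returns a list of dicts, best first, with "confidence" (0 to 1); they miss things now and then, are a little off and sometimes report something else, mostly with a low value. They report only what shows in the picture. A call takes as long as a camera call. They do not tell look-alikes from the thing itself.
- bot.find_in(camera, target): "location" ([column, row] in pixels, amid what is visible of it).
- bot.mark_of(camera, target): "location" ([column, row] in pixels: a listed point, or the origin of a listed thing).
The state is a dict: "time": time; "q": joint angles; "qd": joint speeds; "joint_efforts": joint torques, N m; "ee_pos": TCP position; "tcp_rot": TCP orientation; "wrist_force": force on the tool from outside, world axes, zero at the start; "torque": the same for the moment, N m; "opening": finger opening in m; "grasp_force": force on a finger pad.
Only numpy, scipy, OpenCV 4.12 (cv2) and the standard library are available. Lean on these libraries where they do the work, as an engineer would, in place of code of your own. Each camera call takes 0.05 s, during which the arm holds its last target. There are 200 camera calls.

### The job

Wind the five-spoked star wheel anticlockwise (seen from above), pushing one spoke after another, until the clamp's pad has pushed the vase against the back stop and holds it there with about 30 N; feel this in how much harder the spokes push, because the stop is set by hand. Then swing the lock lever fully over, away from the robot, and let go. The paint on the vase is wet, so do not touch it with the robot, do not force the wheel or over-tighten, and leave the other vase, the paint pot and the palette where they are.

Things in the scene. Friction and masses are not known exactly. Their poses are not given: they have to be found in the camera images.
- clamp: Green steel vase clamp bolted to the bench. Base plate 130 mm wide, 15 mm thick, from y = -205 to +355 mm. Origin on the bench under the star wheel's axis; z up, x away from the robot, y along the plate from the wheel to pad, vase and back stop. Gearbox 100 x 90 mm under the wheel, top 100 mm above the bench.
- star_hub (a point): Centre of the star wheel, on its vertical axis at the spokes' mid-height, 135 mm above the bench. Dark hub of radius 23 mm, rising 26 mm above this point; five level steel spokes of 12 mm diameter, 72 degrees apart, with black balls of 24 mm diameter centred 98 mm out. 29 mm of free room under the spokes above the gearbox.
- star (a joint): Wheel angle (rad), growing anticlockwise from above; at 0 a spoke points along the clamp's +x. 1 rad moves the pad 14 mm. Drag 0.7 N m holds it (9 N square on a spoke 75 mm out); each N on the pad adds 0.014 N m, so at 30 N the push is 1.6 times the free one. Runs back above 50 N. Starts at 0 to 0.8; the vase meets the stop somewhere between 2.3 and 3.4. Limits 0 and 6.
- pad: The pressing pad, 60 mm wide and 46 mm high with a black rubber face to the vase, on a stiff spring (12 N per mm) at the end of the steel rack. Origin in its middle, 42 mm above the bench; its face is 6 mm further in the clamp's +y.
- vase: The painted vase: white square flask with thin red ornament and red rim, body 100 x 100 mm and 125 mm high, neck of 34 mm, 198 mm high in all, about 0.6 kg. Origin at the centre of its underside, which stands on the base plate 15 mm above the bench. Loose between pad and back stop; the pad slides it 5 to 27 mm, which adds about 5 N of pad load before it meets the stop.
- stop_set (a point): Nominal place of the back stop's face, on the base plate 300 mm from the wheel axis in the clamp's +y. The real face of the stop (green block, rubber-faced, 110 mm wide, 75 mm high) is set by hand up to 6 mm nearer or farther than this point; it does not yield.
- lock (a joint): Lock lever (rad), black ball on a rod, on a green block at the end of the clamp away from the vase. 0: leans towards the robot (unlocked); 1.0: leans away from it (locked, end stop). Swings in the clamp's x-z plane about a pivot at x = 0, y = -165 mm, 37 mm above the bench; rod 85 mm. Stays where it is left; 1 N moves it.
- lock_tip (a point): Centre of the 26 mm ball at the free end of the lock lever, which swings with it.
- raw_vase: Bystander: the same vase unpainted, plain white, standing on the bench away from the clamp. Origin at the centre of its underside.
- pot: Bystander: small white ribbed paint pot with a thin brass nozzle, 46 mm across, 76 mm high. Origin at the centre of its underside.
- palette: Bystander: white ceramic plate, 130 mm across, 18 mm high. Origin at the centre of its underside.
Mind the look-alikes: they are no part of the job. What is shaped like the vase but orange is not meant.

How it is judged:
By the outcome, as a careful person would: the job done as asked, in the order asked, and still so for the second after the job is handed in, with the robot touching nothing.
It also fails if it takes over 72 s, if anything falls off the work surface, if the arm or the gripper's body presses on something with over 40 N, if the wrist force passes 120 N, or if a joint passes its speed limit or range.

## Working session

There is one attempt and no reset: what is moved stays moved. The work goes in short steps, Python scripts to look and compute and a tool call to move; the robot and the scene stay as the last step left them, time stands still between calls to the robot, and variables do not carry over. Pictures are saved under pics/ and viewed, at most 10 in all, crops included, and the job is handed in when it is done.

Besides the shell and the picture viewer there is one more tool, called after "Emit:" as name(argument=value, ...), one argument or row to a line, values as JSON. arm_command: Moves the arm, as the interface text tells. Its arguments: {"type":"object","properties":{"series":{"type":"array"},"hand":{"type":"number"},"grip_force":{"type":"number"}},"required":["series"]}

```bash
mkdir -p pics; cat > h.py <<'E'
import numpy as np, cv2
from workcell import bot
from scipy.spatial.transform import Rotation as R
def cam(n):
    c=bot.camera(n); return c
def rot(c):
    o=np.array(c["orientation"],float)
    return o if o.shape==(3,3) else R.from_euler('xyz',o,degrees=True).as_matrix()
def ray(c,px):
    K=np.array(c["camera_matrix"]); d=np.linalg.inv(K)@[px[0],px[1],1]
    return np.array(c["xyz"]), rot(c)@(d*[1,-1,-1])
def at_z(c,px,z):
    o,d=ray(c,px); return o+d*(z-o[2])/d[2]
def proj(c,p):
    v=rot(c).T@(np.array(p)-c["xyz"])*[1,-1,-1]; u=np.array(c["camera_matrix"])@v; return u[:2]/u[2]
E
python3 - <<'E'
from h import *
for n in("scene","top"):
    c=cam(n); cv2.imwrite(f"pics/{n}0.png",c["color"]); print(n,c["xyz"],c["orientation"],np.array(c["camera_matrix"]).tolist(),[k for k in c])
    for t in("clamp","star_hub","stop_set","lock_tip","vase","pad","raw_vase","pot","palette"):
        z={"star_hub":.135,"stop_set":.015,"pad":.042,"vase":.015,"lock_tip":.11}.get(t,0)
        for m in bot.mark_of(n,t)[:3]: print(t,np.round(m["location"],1),round(m["confidence"],2),at_z(c,m["location"],z).round(3))
o=bot.get_obs();print(o)
E
```

```text
scene [1.02871752 0.83377876 0.89277342] [ 45.42032547  -0.76530497 151.0781213 ] [[407.00530840697354, 0.0, 312.6336581320644], [0.0, 407.00530840697354, 202.2832249724004], [0.0, 0.0, 1.0]] ['color', 'camera_matrix', 'xyz', 'orientation']
clamp [303.4 184.5] 0.98 [ 0.567 -0.04   0.   ]
star_hub [301.7 152. ] 0.85 [ 0.572 -0.04   0.135]
star_hub [331.  228.6] 0.29 [0.653 0.269 0.135]
stop_set [337.5 246.5] 0.68 [0.611 0.245 0.015]
lock_tip [297.1 126.1] 0.58 [ 0.504 -0.202  0.11 ]
vase [375.7 210.3] 0.82 [0.436 0.18  0.015]
vase [330.4 227.4] 0.7 [0.592 0.175 0.015]
vase [305.1 301.7] 0.56 [0.773 0.356 0.015]
raw_vase [391.4 306.8] 0.87 [0.586 0.463 0.   ]
pot [235.7 204.9] 0.72 [ 0.796 -0.056  0.   ]
pot [392.6 309.2] 0.19 [0.588 0.47  0.   ]
palette [226.3 162.3] 0.68 [ 0.748 -0.267  0.   ]
top [0.47617398 0.13195256 1.06569213] [  9.44042851  -0.70459386 -89.2593216 ] [[405.266044356121, 0.0, 328.8718264926848], [0.0, 405.266044356121, 201.7298613392903], [0.0, 0.0, 1.0]] ['color', 'camera_matrix', 'xyz', 'orientation']
clamp [397.2 235.2] 0.64 [ 0.567 -0.06   0.   ]
star_hub [40
[... 476 characters left out ...]
.61 [ 0.764 -0.263  0.   ]
{'time': 1.0, 'q': array([-7.59750872e+01,  4.97930826e+00,  1.00785483e+01,  9.51003509e+01,
       -1.41879980e-03,  9.00012060e+01]), 'qd': array([-0.01239446, -0.03840553,  0.0142856 , -0.00387278,  0.00087631,
        0.06419697]), 'joint_efforts': array([-3.32644368e-05, -5.20105255e+01,  4.64869630e+01,  1.33232545e-03,
       -1.53652290e-04,  1.57658366e-06]), 'ee_pos': array([ 0.13328047, -0.53359944,  0.23128322]), 'tcp_rot': array([-1.79998889e+02,  1.41882318e-03,  1.40237068e+01]), 'wrist_force': array([-0.1416785 ,  0.83984498,  0.11525234]), 'torque': array([-0.01774037,  0.00472117, -0.0081294 ]), 'grasp_force': 0.0, 'opening': 0.08506240428014003}
```

```bash
python3 - <<'E'
import cv2,numpy as np
a=cv2.imread("pics/scene0.png");b=cv2.imread("pics/top0.png")
cv2.imwrite("pics/a.png",cv2.resize(a[90:340,190:450],None,fx=2.3,fy=2.3,interpolation=3))
cv2.imwrite("pics/b.png",cv2.resize(b[120:310,170:520],None,fx=2.2,fy=2.2,interpolation=3))
E
```

```text
(no output)
```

View pics/a.png

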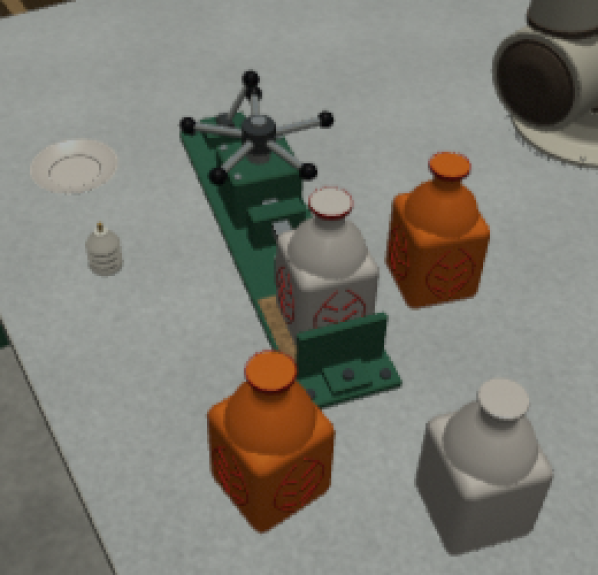

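View pics/b.png

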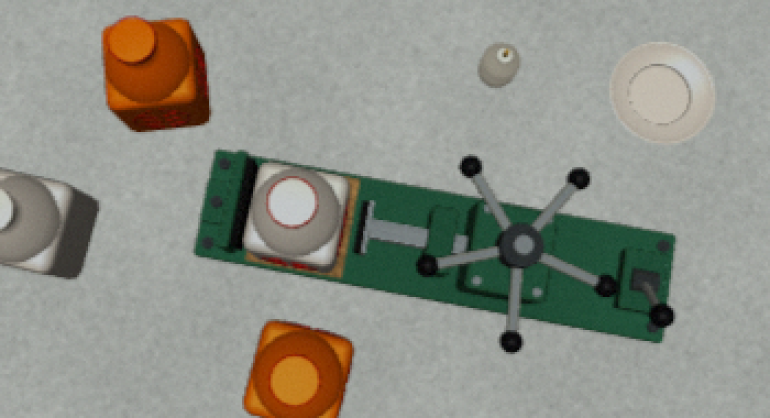

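The painted vase meant is the white one with a red rim between pad and stop, at top px (304,220). The two orange ones at top px (307,288) and (246,161) are look-alikes. The plain white vase (196,225), the pot (394,148) and the palette (470,164) are bystanders. The enlarged crop confirms this. The wheel hub is near (406,231) and the lever ball near (471,263). Next I fit the clamp pose and wheel angle from the ball pixels.

```bash
cat >> h.py <<'E'
from scipy.optimize import least_squares
def balls(c,hub,z=.135):
    pass
def fit(ct,cs,bt,bs,x0):
    # params hub x,y, wheel world angle ; bt/bs lists of (pixel)
    def pts(p): return [np.array([p[0]+.098*np.cos(p[2]+k*2*np.pi/5),p[1]+.098*np.sin(p[2]+k*2*np.pi/5),.135]) for k in range(5)]
    def f(p):
        r=[]
        for c,b in((ct,bt),(cs,bs)):
            q=np.array([proj(c,x) for x in pts(p)])
            for m in b: d=q-m; r+=list(d[np.argmin((d**2).sum(1))])
        return r
    return least_squares(f,x0)
E
python3 - <<'E'
from h import *
ct=cam("top");cs=cam("scene")
bt=np.array([(470,166),(580,178),(606,286),(511,342),(427,266)])/2.2+[170,120]
bs=np.array([(251,79),(326,119),(308,172),(218,176),(188,125)])/2.3+[190,90]
for m in bt: print(at_z(ct,m,.135).round(3))
for a in(0,.3,.6,.9,1.2):
    s=fit(ct,cs,bt,bs,[.565,-.05,a]); print(s.x.round(4),s.cost.round(1),np.abs(s.fun).max().round(1))
# clamp axis by base plate edge corners in top (z=.015): left end corners and right end corners
for m in [(216,150),(194,255),(674,234),(661,343)]:
    print(at_z(ct,np.array(m)/2.2+[170,120],.015).round(3))
# lock tip triangulated
pt=np.array((661,316))/2.2+[170,120]; ps=np.array((253,92))/2.3+[190,90]
print(at_z(ct,pt,.11).round(3))
E
```

```text
[ 0.648 -0.005  0.135]
[ 0.637 -0.122  0.135]
[ 0.523 -0.146  0.135]
[ 0.464 -0.046  0.135]
[0.541 0.041 0.135]
[ 0.5622 -0.056   0.5311] 18.0 5.6
[ 0.5622 -0.056   0.5311] 18.0 5.6
[ 0.5622 -0.056   0.5311] 18.0 5.6
[ 0.5622 -0.056   0.5311] 18.0 5.6
[ 0.5622 -0.056   1.7877] 18.0 5.6
[0.685 0.282 0.015]
[0.559 0.303 0.015]
[ 0.592 -0.265  0.015]
[ 0.464 -0.244  0.015]
[ 0.493 -0.211  0.11 ]
```

Emit:
arm_command(
  series=[
    [0.0325,-0.027,0.004,0],
    [0.065,-0.054,0.009,0],
    [0.0975,-0.081,0.013,0],
    [0.13,-0.108,0.018,0],
    [0.162,-0.136,0.022,0],
  ],
  hand=0,
  grip_force=60,
)

```text
time: 1.6
ee_pos: [0.2581, -0.361, 0.2091]
tcp_rot: [180.0, -0.0, 14.0]
wrist_force: [0.5, -0.7, -0.1]
opening: 0.0124
grasp_force: 0.0
```

Emit:
arm_command(
  series=[
    [0.0325,-0.027,0.004,0],
    [0.065,-0.054,0.009,0],
    [0.0975,-0.081,0.013,0],
    [0.13,-0.108,0.018,0],
    [0.162,-0.136,0.022,0],
  ],
)

```text
time: 2.1
ee_pos: [0.3825, -0.1897, 0.1873]
tcp_rot: [180.0, -0.0, 14.0]
wrist_force: [0.0, -1.4, 1.3]
opening: -0.0003
grasp_force: 0.0
```

Emit:
arm_command(
  series=[
    [0.0325,-0.027,0.004,-0.149],
    [0.065,-0.054,0.009,-0.298],
    [0.0975,-0.081,0.013,-0.447],
    [0.13,-0.108,0.018,-0.596],
    [0.162,-0.136,0.022,-0.745],
  ],
)

```text
time: 2.6
ee_pos: [0.5067, -0.0183, 0.1651]
tcp_rot: [180.0, -0.0, 57.1]
wrist_force: [1.0, -0.1, 0.1]
opening: 0.0002
grasp_force: 0.0
```

```bash
python3 - <<'E'
from h import *
a=cam("scene")["color"][100:240,220:420];b=cam("top")["color"][140:280,310:510]
cv2.imwrite("pics/c.png",np.hstack([cv2.resize(x,None,fx=2,fy=2,interpolation=3) for x in(a,b)]))
o=bot.get_obs();print(o["q"],o["torque"],o["wrist_force"])
E
```

```text
[-1.88847849e+00 -1.59863599e+00 -4.10115159e+00  8.75512928e+01
  4.94962844e-02  1.20886347e+02] [-0.04934358  0.00502208 -0.04851745] [-1.39506266  0.79123038  0.55286578]
```

View pics/c.png

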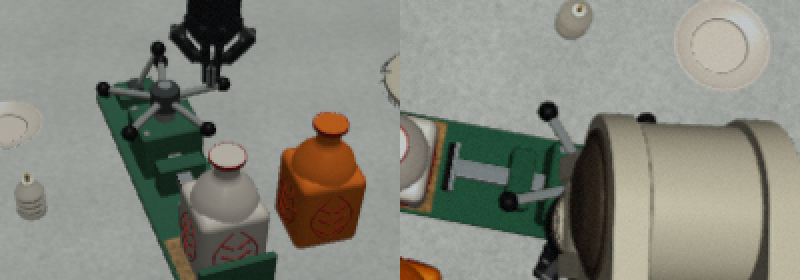

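The scene view shows the closed fingers above the gap between the spoke balls at crop px (208,129) and (223,85), with the vase clear. I descend here and push.

Emit:
arm_command(
  series=[
    [0,0,0.015,0],
    [0,0,0.03,0],
    [0,0,0.04,0],
    [0,0,0.05,0],
    [0,0,0.05,0],
  ],
)

```text
time: 3.2
ee_pos: [0.5049, -0.0206, 0.1136]
tcp_rot: [-179.9, 0.1, 56.6]
wrist_force: [-0.7, 0.1, 0.1]
opening: 0.0002
grasp_force: 0.0
```

Emit:
arm_command(
  series=[
    [-0.0067,0.0003,0,-0.1],
    [-0.0133,0.0013,0,-0.2],
    [-0.0165,0.002,0,-0.25],
    [-0.0198,0.003,0,-0.3],
    [-0.023,0.004,0,-0.35],
  ],
)

```text
time: 3.7
ee_pos: [0.497, -0.0402, 0.1157]
tcp_rot: [180.0, -0.2, 76.9]
wrist_force: [2.6, 11.3, -1.5]
opening: -0.0001
grasp_force: 5.4
```

```bash
cat >> h.py <<'E'
def st(hub=(.5625,-.055)):
    o=bot.get_obs(); d=o["ee_pos"][:2]-hub; F=o["wrist_force"]; r=np.hypot(*d); phi=np.arctan2(d[1],d[0])%(2*np.pi)
    Fxy=d[0]*F[1]-d[1]*F[0]
    print("t",round(o["time"],2),"pos",o["ee_pos"].round(4),"r",round(r,4),"phi",round(phi,3),np.degrees(phi).round(1),"yaw",o["tcp_rot"][2].round(1),"F",F.round(1),"Ft",round(Fxy/r,1),"Mz",o["torque"][2].round(2),"T",round(Fxy,2),round(Fxy+o["torque"][2],2))
E
python3 -c "
from h import *
st()"
```

```text
t 3.7 pos [ 0.497  -0.0402  0.1157] r 0.0671 phi 2.919 167.2 yaw 76.9 F [ 2.6 11.3 -1.5] Ft -11.6 Mz 0.12 T -0.78 -0.66
```

Emit:
arm_command(
  series=[
    [-0.006,0.0003,0,-0.09],
    [-0.012,0.0011,0,-0.18],
    [-0.0179,0.0024,0,-0.27],
    [-0.0236,0.0043,0,-0.36],
    [-0.0291,0.0067,0,-0.45],
  ],
)

```text
time: 4.2
ee_pos: [0.4965, -0.0699, 0.1156]
tcp_rot: [179.9, -0.2, 102.8]
wrist_force: [0.9, 12.3, -0.6]
opening: -0.0
grasp_force: 5.4
```

Emit:
arm_command(
  series=[
    [-0.006,0.0003,0,-0.09],
    [-0.012,0.0011,0,-0.18],
    [-0.0179,0.0024,0,-0.27],
    [-0.0236,0.0043,0,-0.36],
    [-0.0291,0.0067,0,-0.45],
  ],
)

```text
time: 4.7
ee_pos: [0.5084, -0.097, 0.1155]
tcp_rot: [179.9, -0.2, 128.6]
wrist_force: [-5.2, 10.4, 2.2]
opening: 0.0002
grasp_force: 5.5
```

```bash
python3 -c "
from h import *
st()"
```

```text
t 4.7 pos [ 0.5084 -0.097   0.1155] r 0.0685 phi 3.802 217.9 yaw 128.6 F [-5.2 10.4  2.2] Ft -11.5 Mz 0.08 T -0.78 -0.71
```

Emit:
arm_command(
  series=[
    [-0.006,0.0003,0,-0.09],
    [-0.012,0.0011,0,-0.18],
    [-0.0179,0.0024,0,-0.27],
    [-0.0236,0.0043,0,-0.36],
    [-0.0291,0.0067,0,-0.45],
  ],
)

```text
time: 5.2
ee_pos: [0.5307, -0.1167, 0.1154]
tcp_rot: [-180.0, -0.2, 154.3]
wrist_force: [-12.0, 3.7, 4.2]
opening: -0.0001
grasp_force: 6.1
```

```bash
python3 -c "
from h import *
st()"
```

```text
t 5.2 pos [ 0.5307 -0.1167  0.1154] r 0.0694 phi 4.237 242.7 yaw 154.3 F [-12.    3.7   4.2] Ft -12.4 Mz 0.05 T -0.86 -0.81
```

Emit:
arm_command(
  series=[
    [0.0055,0.0002,0,0.08],
    [0.0055,0.0002,-0.025,0.08],
    [0.0055,0.0002,-0.05,0.08],
    [0.0137,0.0014,-0.05,0.2],
    [0.023,0.004,-0.05,0.34],
  ],
)

```text
time: 5.7
ee_pos: [0.5141, -0.1037, 0.1666]
tcp_rot: [179.9, 0.1, 134.3]
wrist_force: [-0.6, -0.4, 0.0]
opening: 0.0001
grasp_force: 0.0
```

Emit:
arm_command(
  series=[
    [0.0096,0.0007,0,0.14],
    [0.0191,0.0027,0,0.28],
    [0.0281,0.006,0,0.42],
    [0.0366,0.0105,0,0.56],
    [0.0444,0.0162,0,0.7],
  ],
)

```text
time: 6.2
ee_pos: [0.4939, -0.0603, 0.1659]
tcp_rot: [179.9, 0.0, 94.1]
wrist_force: [0.6, 0.8, -0.1]
opening: -0.0004
grasp_force: 0.0
```

Emit:
arm_command(
  series=[
    [0.0096,0.0007,0,0.14],
    [0.0191,0.0027,0,0.28],
    [0.0281,0.006,0,0.42],
    [0.0312,0.0075,0,0.47],
    [0.0312,0.0075,0,0.47],
  ],
)

```text
time: 6.7
ee_pos: [0.4992, -0.0285, 0.1658]
tcp_rot: [180.0, -0.0, 67.6]
wrist_force: [-0.4, 0.2, 0.1]
opening: 0.0003
grasp_force: 0.0
```

```bash
python3 - <<'E'
from h import *
st()
a=cam("scene")["color"][100:260,220:420];b=cam("top")["color"][140:300,270:470]
cv2.imwrite("pics/d.png",np.hstack([cv2.resize(x,None,fx=2,fy=2,interpolation=3) for x in(a,b)]))
E
```

```text
t 6.7 pos [ 0.4992 -0.0285  0.1658] r 0.0686 phi 2.744 157.2 yaw 67.6 F [-0.4  0.2  0.1] Ft -0.0 Mz -0.02 T -0.0 -0.03
```

View pics/d.png

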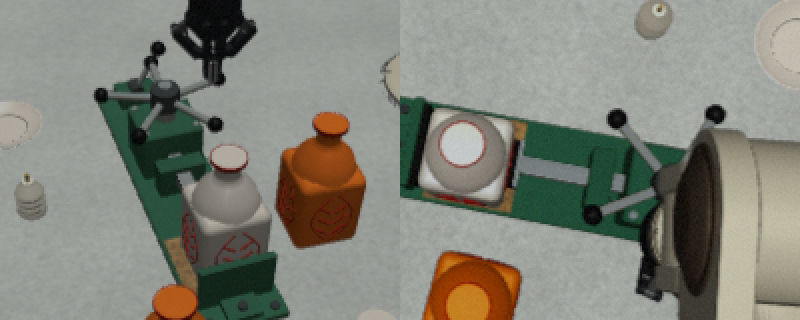

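The second picture shows the pad now against the vase at right crop (515,165) with a small gap to the stop. The fingers are above the next gap, behind the spoke.

Emit:
arm_command(
  series=[
    [0,0,0.015,0],
    [0,0,0.03,0],
    [0,0,0.04,0],
    [0,0,0.05,0],
    [0,0,0.05,0],
  ],
)

```text
time: 7.3
ee_pos: [0.4982, -0.0286, 0.1133]
tcp_rot: [-179.9, 0.1, 67.6]
wrist_force: [-0.7, -0.8, 0.0]
opening: -0.0002
grasp_force: 0.0
```

Emit:
arm_command(
  series=[
    [-0.0069,0.0003,0,-0.1],
    [-0.0137,0.0014,0,-0.2],
    [-0.0171,0.0021,0,-0.25],
    [-0.0204,0.0031,0,-0.3],
    [-0.0224,0.0037,0,-0.33],
  ],
)

```text
time: 7.8
ee_pos: [0.4939, -0.0491, 0.1155]
tcp_rot: [-180.0, -0.2, 86.7]
wrist_force: [-1.1, 11.6, 0.4]
opening: 0.0001
grasp_force: 5.7
```

```bash
python3 -c "
from h import *
st()"
```

```text
t 7.8 pos [ 0.4939 -0.0491  0.1155] r 0.0688 phi 3.056 175.1 yaw 86.7 F [-1.1 11.6  0.4] Ft -11.5 Mz 0.06 T -0.79 -0.73
```

Emit:
arm_command(
  series=[
    [-0.0014,0,0,-0.02],
    [-0.0028,0.0001,0,-0.04],
    [-0.0041,0.0001,0,-0.06],
    [-0.0055,0.0002,0,-0.08],
    [-0.0069,0.0003,0,-0.1],
  ],
)

```text
time: 8.3
ee_pos: [0.4936, -0.0558, 0.1155]
tcp_rot: [-180.0, -0.2, 92.4]
wrist_force: [-1.4, 10.8, 0.2]
opening: -0.0
grasp_force: 5.7
```

```bash
python3 -c "
from h import *
st()"
```

```text
t 8.3 pos [ 0.4936 -0.0558  0.1155] r 0.0689 phi 3.153 180.7 yaw 92.4 F [-1.4 10.8  0.2] Ft -10.8 Mz 0.05 T -0.75 -0.69
```

Emit:
arm_command(
  series=[
    [-0.0014,0,0,-0.02],
    [-0.0028,0.0001,0,-0.04],
    [-0.0041,0.0001,0,-0.06],
    [-0.0055,0.0002,0,-0.08],
    [-0.0069,0.0003,0,-0.1],
  ],
)

```text
time: 8.8
ee_pos: [0.4939, -0.0627, 0.1155]
tcp_rot: [-180.0, -0.2, 98.1]
wrist_force: [-3.1, 10.7, 1.5]
opening: 0.0003
grasp_force: 5.7
```

```bash
python3 -c "
from h import *
st()"
```

```text
t 8.8 pos [ 0.4939 -0.0627  0.1155] r 0.069 phi 3.254 186.4 yaw 98.1 F [-3.1 10.7  1.5] Ft -10.9 Mz 0.04 T -0.75 -0.72
```

Emit:
arm_command(
  series=[
    [-0.0014,0,0,-0.02],
    [-0.0028,0.0001,0,-0.04],
    [-0.0041,0.0001,0,-0.06],
    [-0.0055,0.0002,0,-0.08],
    [-0.0069,0.0003,0,-0.1],
  ],
)

```text
time: 9.3
ee_pos: [0.495, -0.0696, 0.1155]
tcp_rot: [-180.0, -0.2, 103.8]
wrist_force: [-4.6, 10.0, 1.4]
opening: -0.0002
grasp_force: 5.7
```

```bash
python3 -c "
from h import *
st()"
```

```text
t 9.3 pos [ 0.495  -0.0696  0.1155] r 0.0691 phi 3.354 192.2 yaw 103.8 F [-4.6 10.   1.4] Ft -10.7 Mz 0.02 T -0.74 -0.72
```

Emit:
arm_command(
  series=[
    [-0.0014,0,0,-0.02],
    [-0.0028,0.0001,0,-0.04],
    [-0.0041,0.0001,0,-0.06],
    [-0.0055,0.0002,0,-0.08],
    [-0.0069,0.0003,0,-0.1],
  ],
)

```text
time: 9.8
ee_pos: [0.4967, -0.0763, 0.1154]
tcp_rot: [-180.0, -0.2, 109.5]
wrist_force: [-5.7, 10.2, 1.5]
opening: -0.0002
grasp_force: 5.7
```

```bash
python3 -c "
from h import *
st()"
```

```text
t 9.8 pos [ 0.4967 -0.0763  0.1154] r 0.0692 phi 3.455 197.9 yaw 109.5 F [-5.7 10.2  1.5] Ft -11.5 Mz 0.01 T -0.79 -0.78
```

Emit:
arm_command(
  series=[
    [-0.0014,0,0,-0.02],
    [-0.0028,0.0001,0,-0.04],
    [-0.0041,0.0001,0,-0.06],
    [-0.0055,0.0002,0,-0.08],
    [-0.0069,0.0003,0,-0.1],
  ],
)

```text
time: 10.3
ee_pos: [0.499, -0.0828, 0.1154]
tcp_rot: [-180.0, -0.2, 115.3]
wrist_force: [-6.3, 9.1, 4.1]
opening: -0.0001
grasp_force: 5.8
```

```bash
python3 -c "
from h import *
st()"
```

```text
t 10.3 pos [ 0.499  -0.0828  0.1154] r 0.0693 phi 3.555 203.7 yaw 115.3 F [-6.3  9.1  4.1] Ft -10.9 Mz 0.06 T -0.75 -0.7
```

Emit:
arm_command(
  series=[
    [-0.0014,0,0,-0.02],
    [-0.0028,0.0001,0,-0.04],
    [-0.0041,0.0001,0,-0.06],
    [-0.0055,0.0002,0,-0.08],
    [-0.0069,0.0003,0,-0.1],
  ],
)

```text
time: 10.8
ee_pos: [0.5017, -0.0888, 0.1153]
tcp_rot: [-179.9, -0.3, 121.0]
wrist_force: [-10.5, 10.8, 4.3]
opening: 0.0001
grasp_force: 7.3
```

```bash
python3 -c "
from h import *
st()"
```

```text
t 10.8 pos [ 0.5017 -0.0888  0.1153] r 0.0695 phi 3.649 209.1 yaw 121.0 F [-10.5  10.8   4.3] Ft -14.5 Mz 0.04 T -1.01 -0.97
```

Emit:
arm_command(
  series=[
    [-0.0007,0,0,-0.01],
    [-0.0014,0,0,-0.02],
    [-0.0021,0,0,-0.03],
    [-0.0028,0.0001,0,-0.04],
    [-0.0028,0.0001,0,-0.04],
  ],
)

```text
time: 11.3
ee_pos: [0.503, -0.0911, 0.1153]
tcp_rot: [-179.9, -0.3, 123.3]
wrist_force: [-11.5, 12.2, 5.4]
opening: 0.0
grasp_force: 7.6
```

```bash
python3 -c "
from h import *
st()
for i in range(4): cam('top'); st()"
```

```text
t 11.3 pos [ 0.503  -0.0911  0.1153] r 0.0696 phi 3.687 211.2 yaw 123.3 F [-11.5  12.2   5.4] Ft -16.4 Mz 0.0 T -1.14 -1.14
t 11.35 pos [ 0.503  -0.0911  0.1153] r 0.0696 phi 3.687 211.2 yaw 123.2 F [-11.1  11.3   4.7] Ft -15.4 Mz 0.04 T -1.07 -1.04
t 11.4 pos [ 0.503  -0.0911  0.1153] r 0.0696 phi 3.687 211.2 yaw 123.2 F [-11.6  10.    5.1] Ft -14.6 Mz 0.03 T -1.02 -0.99
t 11.45 pos [ 0.503  -0.0911  0.1153] r 0.0696 phi 3.686 211.2 yaw 123.2 F [-10.6  10.1   5.3] Ft -14.1 Mz 0.07 T -0.98 -0.91
t 11.5 pos [ 0.503  -0.0911  0.1153] r 0.0696 phi 3.687 211.2 yaw 123.2 F [-11.2   9.5   5.6] Ft -14.0 Mz -0.0 T -0.97 -0.97
```

Emit:
arm_command(
  series=[
    [0,0,0,0],
    [0,0,0,0],
    [-0.0003,0,0,-0.005],
    [-0.0007,0,0,-0.01],
    [-0.0012,0,0,-0.017],
  ],
)

```text
time: 12.0
ee_pos: [0.5035, -0.092, 0.1153]
tcp_rot: [-179.9, -0.3, 124.2]
wrist_force: [-12.1, 10.5, 5.2]
opening: -0.0001
grasp_force: 8.1
```

```bash
python3 -c "
from h import *
st();print(bot.get_obs()['grasp_force'])
cam('top'); st()"
```

```text
t 12.0 pos [ 0.5035 -0.092   0.1153] r 0.0696 phi 3.702 212.1 yaw 124.2 F [-12.1  10.5   5.2] Ft -15.3 Mz 0.07 T -1.07 -0.99
8.09743333607912
t 12.05 pos [ 0.5035 -0.092   0.1153] r 0.0696 phi 3.702 212.1 yaw 124.3 F [-11.8  10.3   5.7] Ft -15.0 Mz 0.03 T -1.04 -1.01
```

The push now reads about 15.3 N against 11 N while sliding, and advanced about 0.15 rad past contact, which puts the pad at about 28–30 N. I back off and go to the lever.

Emit:
arm_command(
  series=[
    [0.008,0,0,0],
    [0.008,0,-0.025,0],
    [0.008,0,-0.05,0],
    [-0.01,-0.027,-0.05,-0.13],
    [-0.028,-0.054,-0.05,-0.26],
  ],
)

```text
time: 12.55
ee_pos: [0.4771, -0.1476, 0.1665]
tcp_rot: [180.0, 0.1, 139.5]
wrist_force: [0.2, -1.0, -0.5]
opening: 0.0
grasp_force: 0.0
```

```bash
python3 - <<'E'
from h import *
ct=cam("top");o=bot.get_obs();st()
cs=cam("scene")
for c,n in((ct,"top"),(cs,"scene")):
    for t in("lock_tip",): print(n,[(np.round(m["location"],1),round(m["confidence"],2),at_z(c,m["location"],.1116).round(3)) for m in bot.mark_of(n,t)[:2]])
T=np.array([.4502,-.2062,.095])
M=R.from_euler('xyz',o["tcp_rot"],degrees=True).as_matrix()
print(M.T@(T-o["ee_pos"]), np.radians(o["tcp_rot"][2]-170.25))
a=cs["color"][80:260,220:440];b=ct["color"][140:320,300:520]
cv2.imwrite("pics/e.png",np.hstack([cv2.resize(x,None,fx=1.8,fy=1.8,interpolation=3) for x in(a,b)]))
E
```

```text
t 12.6 pos [ 0.4753 -0.151   0.1662] r 0.1297 phi 3.975 227.7 yaw 140.0 F [-0.1 -3.4 -0. ] Ft 2.2 Mz -0.03 T 0.29 0.26
top []
scene [(array([299.2, 124.3]), 0.47, array([ 0.494, -0.206,  0.112]))]
[-0.01610527 -0.05832551  0.07127956] -0.5277540558467493
```

View pics/e.png

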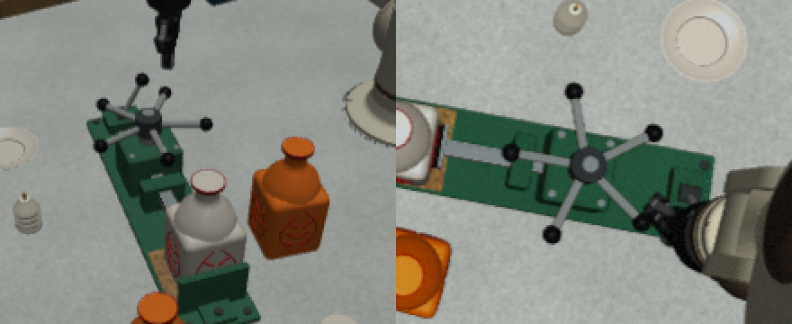

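The picture shows the vase seated against the stop and the lever still leaning towards the robot (scene crop (142,80)). The wheel is clear of the fingers.

Emit:
arm_command(
  series=[
    [-0.004,-0.015,0,-0.13],
    [-0.008,-0.029,0,-0.26],
    [-0.012,-0.044,0,-0.39],
    [-0.016,-0.058,0,-0.528],
    [-0.016,-0.058,0.02,-0.528],
  ],
)

```text
time: 13.25
ee_pos: [0.4517, -0.2024, 0.1474]
tcp_rot: [-179.9, 0.2, 169.5]
wrist_force: [-0.6, -0.1, 0.7]
opening: 0.0001
grasp_force: 0.0
```

Emit:
arm_command(
  series=[
    [0,0,0.02,0],
    [0,0,0.04,0],
    [0,0,0.051,0],
    [0,0,0.051,0],
    [-0.005,0,0.051,0],
  ],
)

```text
time: 13.75
ee_pos: [0.4558, -0.2022, 0.095]
tcp_rot: [-180.0, 0.0, 169.3]
wrist_force: [0.2, 0.6, 0.7]
opening: -0.0001
grasp_force: 0.0
```

Emit:
arm_command(
  series=[
    [-0.01,0,0,0],
    [-0.02,0,0,0],
    [-0.03,0,0,0],
    [-0.04,0,0,0],
    [-0.05,0,0,0],
  ],
)

```text
time: 14.25
ee_pos: [0.5057, -0.212, 0.0943]
tcp_rot: [180.0, -0.0, 169.3]
wrist_force: [-0.6, 0.5, -0.2]
opening: -0.0
grasp_force: 0.5
```

```bash
cat > l.py <<'E'
from h import *
o=bot.get_obs();d=o["ee_pos"][:2]-np.array([.5625,-.055]);ex=np.array([.9856,-.1694]);ey=np.array([.1694,.9856])
print(round(o["time"],2),"clamp xy",(d@ex).round(4),(d@ey).round(4),"z",o["ee_pos"][2].round(4),"yaw",o["tcp_rot"][2].round(1),"F",o["wrist_force"].round(1))
E
python3 l.py
```

```text
14.25 clamp xy -0.0294 -0.1643 z 0.0943 yaw 169.3 F [-0.6  0.5 -0.2]
```

Emit:
arm_command(
  series=[
    [-0.01,0,0,0],
    [-0.02,0,0,0],
    [-0.028,0,0,0],
    [-0.034,0,0,0],
    [-0.04,0,0,0],
  ],
)

```text
time: 14.75
ee_pos: [0.5443, -0.2192, 0.094]
tcp_rot: [180.0, -0.0, 169.3]
wrist_force: [-0.5, 0.1, -1.0]
opening: 0.0002
grasp_force: 0.4
```

Emit:
arm_command(
  series=[
    [-0.001,0,0,0],
    [-0.002,0,0,0],
    [-0.003,0,0,0],
    [-0.004,0,0,0],
    [-0.005,0,0,0],
  ],
)

```text
time: 15.25
ee_pos: [0.5489, -0.2202, 0.0944]
tcp_rot: [-180.0, 0.0, 169.3]
wrist_force: [-1.2, 0.4, 0.2]
opening: 0.0
grasp_force: 0.4
```

```bash
python3 l.py
```

```text
15.25 clamp xy 0.0145 -0.1651 z 0.0944 yaw 169.3 F [-1.2  0.4  0.2]
```

Emit:
arm_command(
  series=[
    [-0.001,0,0,0],
    [-0.002,0,0,0],
    [-0.003,0,0,0],
    [-0.004,0,0,0],
    [-0.005,0,0,0],
  ],
)

```text
time: 15.75
ee_pos: [0.5533, -0.221, 0.0942]
tcp_rot: [180.0, -0.1, 169.3]
wrist_force: [-7.6, 0.7, 3.1]
opening: 0.0001
grasp_force: 3.4
```

```bash
python3 l.py
```

```text
15.75 clamp xy 0.019 -0.1651 z 0.0942 yaw 169.3 F [-7.6  0.7  3.1]
```

Emit:
arm_command(
  series=[
    [-0.0007,0,0,0],
    [-0.0014,0,0,0],
    [-0.0014,0,0,0],
    [0.005,0,0,0],
    [0.02,0,0,0],
  ],
)

```text
time: 16.25
ee_pos: [0.5347, -0.2174, 0.0941]
tcp_rot: [180.0, 0.1, 169.3]
wrist_force: [-0.7, -0.2, 0.1]
opening: -0.0002
grasp_force: 0.0
```

Emit:
arm_command(
  series=[
    [0.03,0,-0.03,0],
    [0.05,0,-0.06,0],
    [0.07,0,-0.09,0],
    [0.09,0.02,-0.11,0],
    [0.11,0.05,-0.12,0],
  ],
)

```text
time: 16.75
ee_pos: [0.4352, -0.1482, 0.2165]
tcp_rot: [-180.0, 0.2, 169.2]
wrist_force: [0.1, 0.3, -0.9]
opening: -0.0003
grasp_force: 0.0
```

Emit:
arm_command(
  series=[
    [0.04,-0.02,0,0],
    [0.08,-0.04,0,0],
    [0.11,-0.06,0,0],
    [0.14,-0.08,0,0],
    [0.14,-0.08,0,0],
  ],
)

```text
time: 17.25
ee_pos: [0.2806, -0.2013, 0.2151]
tcp_rot: [-179.9, 0.1, 169.1]
wrist_force: [0.6, -0.3, 0.3]
opening: 0.0001
grasp_force: 0.0
```

```bash
python3 l.py; python3 - <<'E'
from h import *
cs=cam("scene");ct=cam("top")
for c,n in((ct,"top"),(cs,"scene")):
    print(n,[(np.round(m["location"],1),round(m["confidence"],2),at_z(c,m["location"],.1116).round(3)) for m in bot.mark_of(n,"lock_tip")[:2]])
a=cs["color"][80:260,220:440];b=ct["color"][140:320,300:520]
cv2.imwrite("pics/f.png",np.hstack([cv2.resize(x,None,fx=1.8,fy=1.8,interpolation=3) for x in(a,b)]))
E
```

```text
17.25 clamp xy -0.253 -0.192 z 0.2151 yaw 169.1 F [ 0.6 -0.3  0.3]
top [(array([476.2, 230.9]), 0.64, array([ 0.57 , -0.228,  0.112]))]
scene [(array([276. , 131.3]), 0.63, array([ 0.581, -0.206,  0.112]))]
```

View pics/f.png

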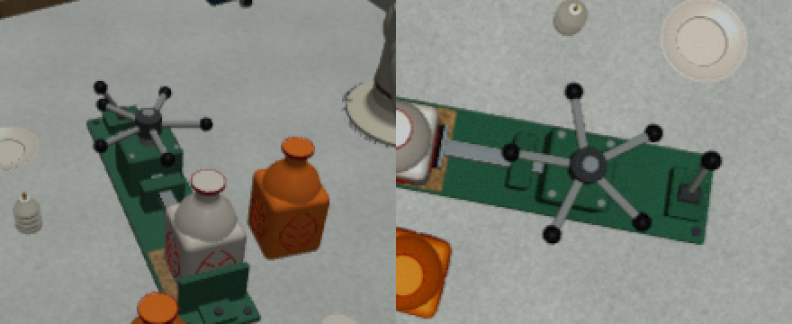

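The lever leans fully away from the robot (top crop (711,160)). The wheel has not moved since the last picture, the vase is against the stop, and the robot is clear.

```bash
python3 -c "
from workcell import bot
print(bot.job_done())"
```

```text
the job is handed in; nothing more can be done
None
```

I wound the wheel over two spokes until the vase sat against the stop at about 28–30 N (estimated from the spoke push), swung the lever fully away to its end stop, and handed the job in at about 17 s with the robot clear of everything; no verdict was returned.

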